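# Put the leather-cutting dies back in their holders

## Task

Put the four cutting dies away: set each one in the wooden holder whose recess has its shape and size, standing upright and flat on the recess floor, and let go. The small round die goes in the small round recess, not the large one. Leave the amber jar where it stands.

Things in the scene. Friction and masses are not known exactly. Their poses are not given: they have to be found in the camera images.
- die_large_round: Loose leather-cutting die, about 200 g (varies by 25 %). Its flat steel body is a round disc 52 mm in diameter and 18 mm high; on its middle stands a light wooden grip bar 30 mm long (along the die's x), 14 mm thick (along its y), from 18 to 62 mm above the underside. Stands upright on the table at any yaw. Origin: centre of the underside; z up.
- die_small_round: Loose leather-cutting die, about 120 g (varies by 25 %). Its flat steel body is a round disc 34 mm in diameter and 18 mm high; on its middle stands a light wooden grip bar 30 mm long (along the die's x), 14 mm thick (along its y), from 18 to 62 mm above the underside. Stands upright on the table at any yaw. Origin: centre of the underside; z up.
- die_square: Loose leather-cutting die, about 200 g (varies by 25 %). Its flat steel body is a square 46 x 46 mm (sides along its x and y) and 18 mm high; on its middle stands a light wooden grip bar 30 mm long (along the die's x), 14 mm thick (along its y), from 18 to 62 mm above the underside. Stands upright on the table at any yaw. Origin: centre of the underside; z up.
- die_oblong: Loose leather-cutting die, about 200 g (varies by 25 %). Its flat steel body is a rectangle 66 mm (along its x) x 32 mm (along its y) and 18 mm high; on its middle stands a light wooden grip bar 30 mm long (along the die's x), 14 mm thick (along its y), from 18 to 62 mm above the underside. Stands upright on the table at any yaw. Origin: centre of the underside; z up.
- holder_large_round: Fixed wooden storage holder, 10 mm high, of light wood, with a round recess 68 mm in diameter in a block 82 x 82 mm. The recess is centred, open at the top, 6 mm deep, with a grey felt-lined floor 4 mm above the table. Holds the large round die with 8 mm to spare on every side. Stands on the table at any yaw. Origin: centre of the underside; z up.
- holder_small_round: Fixed wooden storage holder, 10 mm high, of light wood, with a round recess 50 mm in diameter in a block 64 x 64 mm. The recess is centred, open at the top, 6 mm deep, with a grey felt-lined floor 4 mm above the table. Holds the small round die with 8 mm to spare on every side. Stands on the table at any yaw. Origin: centre of the underside; z up.
- holder_square: Fixed wooden storage holder, 10 mm high, of light wood, with a square recess 62 x 62 mm in a block 76 x 76 mm (sides along its x and y). The recess is centred, open at the top, 6 mm deep, with a grey felt-lined floor 4 mm above the table. Holds the square die with 8 mm to spare on every side. Stands on the table at any yaw. Origin: centre of the underside; z up.
- holder_oblong: Fixed wooden storage holder, 10 mm high, of light wood, with a rectangular recess 82 mm (along its x) x 48 mm (along its y) in a block 96 x 62 mm. The recess is centred, open at the top, 6 mm deep, with a grey felt-lined floor 4 mm above the table. Holds the oblong die with 8 mm to spare on every side. Stands on the table at any yaw. Origin: centre of the underside; z up.
- amber_jar: Closed amber glass jar with a white cap, 48 mm in diameter and 75 mm high, about 160 g, standing loose among the dies and holders; not to be moved. Origin: centre of the underside; z up.
There are look-alikes about, which are no part of the job. Leave any yellow look-alike of the holder_large_round alone. What is shaped like the die_oblong but red is not meant.

How it is judged (in metres and radians):
At the end, for the whole second after the job is handed in: Each of the four dies is in the holder of its own shape and size: its centre within 15 mm of the holder's centre, its underside on the recess floor (less than 2.5 mm above it), upright within 0.08 rad, released and at rest (horizontal distance between die_large_round and holder_large_round below 0.015 m and z of die_large_round in the frame of holder_large_round below 0.0065 m and angle between each of die_large_round, die_small_round, die_square, die_oblong's own z axis and vertical below 0.08 rad and linear speed of each of die_large_round, die_small_round, die_square, die_oblong below 0.02 m/s and angular speed of each of die_large_round, die_small_round, die_square, die_oblong below 0.2 rad/s and contact force between the fingers and die_large_round below 0.1 N and horizontal distance between die_small_round and holder_small_round below 0.015 m and z of die_small_round in the frame of holder_small_round below 0.0065 m and contact force between the fingers and die_small_round below 0.1 N and horizontal distance between die_square and holder_square below 0.015 m and z of die_square in the frame of holder_square below 0.0065 m and contact force between the fingers and die_square below 0.1 N and horizontal distance between die_oblong and holder_oblong below 0.015 m and z of die_oblong in the frame of holder_oblong below 0.0065 m and contact force between the fingers and die_oblong below 0.1 N); the robot touches nothing.
It fails at once if the amber jar is moved by more than 20 mm or tipped (distance of amber_jar from where it was at the start of the episode above 0.02 m or angle between amber_jar's own z axis and vertical above 0.3 rad).
It also fails if it takes over 106 s, if anything falls off the work surface, if the arm or the gripper's body presses on something with over 40 N, if the wrist force passes 120 N, or if a joint passes its speed limit or range.

## Robot

A 6-joint arm with a two-finger parallel gripper is mounted at the origin on the work surface. World frame = base frame: x ahead of the robot, y to its left, z up, the work surface at z = 0. Lengths are in mm, angles in rad, forces in N, time in s.
With the tool pointing down it reaches from about 350 to 925 mm from the base axis. Payload 6.4 kg.
Tool frame: the origin (TCP) lies between the finger pads; the fingertips stand 22 mm ahead of it and the grasp point (between the pads) lies 3 mm ahead of it; z points along the fingers, y is the direction in which the jaws open and shut (so a half turn about z gives the same grasp; the last joint's range is limited). The gripper opens to 85 mm and grips with 20 to 120 N. Pads are 22 mm wide; open, the fingers measure 114 mm over their backs; the gripper's body (76 mm by 85 mm) begins 54 mm behind the grasp point. The pads swing forward as they close: fully open they stand 13 mm farther back than shut.
Start: joints at [1.159, 0.245, 1.558, -0, 1.339, -0.174], TCP at [153.114, 631.72, 216.99] pointing down, gripper open.
Joint ranges: [-3.13, 3.13], [-1.02, 2.26], [0.13, 2.54], [-0.95, 4.09], [0.21, 2.88], [-2.74, 2.74]. Speed limits (rad/s): [2.57, 2.57, 3.14, 3.14, 3.14, 3.14].

## Interface

Orientations are given as [roll, pitch, yaw] about the fixed x, y, z axes, in that order (R = Rz(yaw) Ry(pitch) Rx(roll)).
In Python, from bench import bot gives the robot as it stands. The module is installed in compiled form; this text tells all that it offers.
- The arm moves only by the shell command python3 -m crank 'ROWS'. ROWS is JSON, a list of rows, each a list of 5 numbers: the gripper's target within -1 to 1 (fully open at 1, half-way at 0, shut at -1), then the shift along the tool's x, y, z in units of 40 mm (1.0 is 40 mm), then the turn about the tool's z in units of 5 degrees (1.0 is 5 degrees). In form: [[claw, dx, dy, dz, turn], ...]. A call has 1 to 12 rows; each row is the pose to reach, as a shift and turn from the pose commanded when the call began, along the tool's axes at that moment; what a row does not reach only later rows make up. A row lasts 1/12 s, in which the tool goes at most 41.7 mm and 7.16 degrees, less where a joint would pass 70% of its speed; a pose out of reach is approached as far as the arm can. A call with a gripper value outside its range is refused whole. The fingers move at their own pace and stop on an object; the grip force is fixed at half the most. Time passes only in rows, so rows that repeat a pose let the fingers close. It gives the time, the measured TCP pose, the force and the opening at its end, in the units of the state.
- bot.get_state(): the state, without advancing time (a new reading comes with each control period).
- bot.camera(name): name is "scene" or "side" or "wrist"; returns the picture (420x560x3 uint8, red, green, blue); there is no depth.
- bot.camera_params(name): a dict with "fov_y" (degrees; the focal length in pixels is half the picture's height over the tangent of half this angle, whatever the lens; pixels are square), "cx", "cy" (the principal point, pixels), "view" (4x4, takes a point from world to camera coordinates). Camera axes: x right, y down, z forward; pixel columns grow to the right and rows downward; lengths in mm; the calibration is good to about 2 mm. A picture is of the moment at which its call begins: read the wrist's pose just before it. camera_params takes no time and is no camera call; for the wrist camera it gives the pose at the moment of the call.
- bot.hand_in(): hands the job in, once; it reports no verdict.
Trained networks look in the newest picture that a camera, given by its name, has taken for a name from the list of things; names that differ only in an ending like _2 or _b are one class to them, and where a whole thing is asked for, a point or a joint stands for the part that bears it (a point fixed in the world has none). Each returns a list of dicts, best first, with "conf" (0 to 1); they miss things now and then, are a little off and sometimes report something else, mostly with a low value. They report only what shows in the picture. A call takes as long as a camera call. They do not tell look-alikes from the thing itself.
- bot.boxes_of(target, camera): "box" ([left, top, width, height] as shares, 0 to 1, of the picture: columns of its width, rows of its height, round what is visible of it).
The state is a dict: "time": time; "joint_positions": joint angles; "joint_vel": joint speeds; "effort": joint torques, N m; "ee_pos": TCP position; "eef_rot": TCP orientation; "contact_force": force on the tool from outside, world axes, zero at the start; "ft_torque": the same for the moment, N m; "opening": finger opening in mm.
Only numpy, scipy, OpenCV 4.12 (cv2) and the standard library are available. Lean on these libraries where they do the work, as an engineer would, in place of code of your own. Each camera call takes 0.05 s, during which the arm holds its last target. There are 200 camera calls.

## Working session

There is one attempt and no reset: what is moved stays moved. The work goes in short steps, Python scripts to look and compute and a shell command to move; the robot and the scene stay as the last step left them, time stands still between calls to the robot, and variables do not carry over. Pictures are saved under pics/ and viewed, about 12 in all and at most 16, crops included, and the job is handed in when it is done.

```bash
mkdir -p pics; python3 - <<'E'
from bench import bot
import cv2,numpy as np
print(bot.get_state())
for c in ["scene","side","wrist"]:
    p=bot.camera_params(c);print(c,p['fov_y'],p['cx'],p['cy'],np.round(p['view'],3).tolist())
    cv2.imwrite(f"pics/{c}0.png",bot.camera(c)[:,:,::-1])
E
```

```text
{'time': 0.0, 'joint_positions': array([ 1.15887774e+00,  2.45786678e-01,  1.55900787e+00,  1.40422431e-05,
        1.33867749e+00, -1.74078668e-01]), 'joint_vel': array([ 7.07539004e-05,  4.40548513e-04, -4.67228754e-04, -6.05692697e-04,
        3.15841133e-03,  1.94518274e-04]), 'effort': array([-1.23328235e-03, -4.29497945e+01, -3.26127505e+01, -2.46993131e-04,
        5.31062411e-03,  1.94365100e-05]), 'ee_pos': array([152.88650635, 631.17377314, 215.90115872]), 'eef_rot': array([-3.13974403e+00, -3.38965135e-04,  2.90374918e+00]), 'contact_force': array([ 0.73924042, -0.06548139,  0.10773631]), 'ft_torque': array([-0.0049087 , -0.02887365, -0.01950987]), 'opening': 85.58618444791392}
scene 46.320326374101064 278.51017929254414 209.01109888736212 [[0.868, 0.496, 0.016, -452.944], [0.35, -0.589, -0.729, -128.84], [-0.352, 0.639, -0.684, 1391.737], [0.0, 0.0, 0.0, 1.0]]
side 43.07258874717962 278.8249091662913 213.07433756379513 [[0.948, -0.319, -0.021, -480.498], [-0.194, -0.522, -0.831, 140.498], [0.254, 0.791, -0.556, 1378.58], [0.0, 0.0, 0.0, 1.0]]
wrist 64.04461856101817 286.0853087056144 207.36489616843855 [[0.237, 0.972, -0.002, -649.059], [0.931, -0.226, 0.287, -36.113], [0.279, -0.069, -0.958, 381.01], [0.0, 0.0, 0.0, 1.0]]
```

View pics/scene0.png

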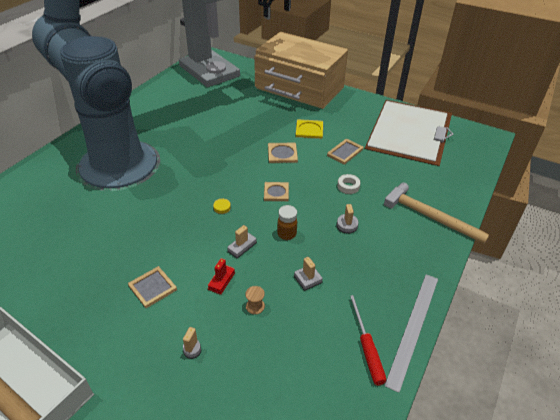

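View pics/side0.png

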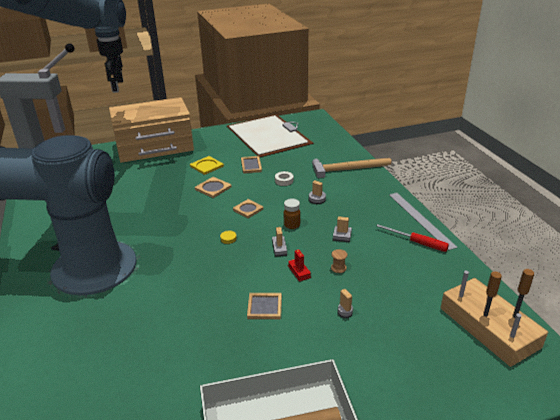

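Both views agree. Scene pixels: round holders are at (283,152) and (277,191), and square or rectangular ones at (152,286) and (345,151). A yellow look-alike is at (310,128). Dies are oblong (242,240), square (308,275), large round (347,220) and small round (191,343). A red look-alike is at (221,277) and the jar at (287,222). I'll check these in one crop mosaic.

```bash
cat > h.py <<'E'
from bench import bot
import cv2,numpy as np
def P(c): return bot.camera_params(c)
def unproj(p,uv,z):
    uv=np.atleast_2d(uv).astype(float);f=210/np.tan(np.radians(p['fov_y']/2))
    V=np.array(p['view']);R=V[:3,:3];C=-R.T@V[:3,3]
    d=np.c_[(uv[:,0]-p['cx'])/f,(uv[:,1]-p['cy'])/f,np.ones(len(uv))]@R
    return C[:2]+d[:,:2]*((z-C[2])/d[:,2])[:,None]
def proj(p,X):
    X=np.atleast_2d(X);f=210/np.tan(np.radians(p['fov_y']/2));V=np.array(p['view'])
    c=X@V[:3,:3].T+V[:3,3];return c[:,:2]/c[:,2:]*f+[p['cx'],p['cy']]
E
python3 - <<'E'
from h import *
im=cv2.imread('pics/scene0.png');p=P('scene')
pts=[(283,152),(277,191),(345,151),(152,286),(242,238),(308,272),(347,218),(191,342)]
t=[]
for x,y in pts:
    t.append(cv2.resize(im[y-24:y+24,x-24:x+24],(200,200),interpolation=cv2.INTER_CUBIC))
cv2.imwrite('pics/mos.png',np.vstack([np.hstack(t[:4]),np.hstack(t[4:])]))
for n in ['holder_large_round','holder_small_round','holder_square','holder_oblong','die_large_round','die_small_round','die_square','die_oblong','amber_jar']:
    for c,q in (('scene',p),('side',P('side'))):
        for d in bot.boxes_of(n,c)[:3]:
            b=np.array(d['box'])*[560,420,560,420];b_c=[b[0]+b[2]/2,b[1]+b[3]/2] 
            z=8 if n[0]=='h' else 31
            print(n,c,round(d['conf'],2),b.round(),unproj(q,b_c,z).round())
E
```

```text
holder_large_round scene 0.94 [272. 144.  26.  20.] [[387. 272.]]
holder_large_round scene 0.94 [295. 118.  29.  20.] [[388. 427.]]
holder_large_round side 0.93 [196. 175.  35.  24.] [[382. 274.]]
holder_large_round side 0.61 [191. 152.  32.  23.] [[394. 437.]]
holder_small_round scene 0.66 [264. 184.  23.  19.] [[451. 109.]]
holder_small_round side 0.72 [232. 199.  31.  20.] [[447. 111.]]
holder_square scene 0.57 [127. 265.  49.  43.] [[ 372. -295.]]
holder_square scene 0.29 [181. 328.  25.  31.] [[ 534. -361.]]
holder_square side 0.91 [247. 295.  32.  23.] [[ 369. -296.]]
holder_oblong side 0.81 [242. 157.  18.  16.] [[533. 370.]]
die_large_round scene 0.87 [336. 207.  21.  31.] [[664.  82.]]
die_large_round side 0.63 [308. 181.  17.  26.] [[657.  84.]]
die_small_round scene 0.92 [184. 328.  19.  32.] [[ 546. -374.]]
die_small_round side 0.9 [338. 290.  14.  29.] [[ 537. -376.]]
die_small_round side 0.41 [235. 200.  26.  22.] [[438.  71.]]
die_small_round side 0.17 [193. 178.  40.  18.] [[373. 233.]]
die_square scene 0.6 [294. 255.  29.  34.] [[ 654. -103.]]
die_square side 0.87 [336. 217.  15.  22.] [[ 658. -101.]]
die_oblong scene 0.9 [205. 257.  29.  39.] [[ 496. -212.]]
die_oblong scene 0.83 [229. 227.  26.  30.] [[ 481. -101.]]
die_oblong scene 0.33 [328. 139.  37.  29.] [[550. 336.]]
die_oblong side 0.73 [288. 250.  24.  33.] [[ 489. -215.]]
die_oblong side 0.59 [270. 226.  16.  29.] [[474. -97.]]
amber_jar scene 0.9 [278. 203.  20.  39.] [[542.   8.]]
amber_jar side 0.6 [284. 201.  16.  31.] [[548.   1.]]
```

View pics/mos.png

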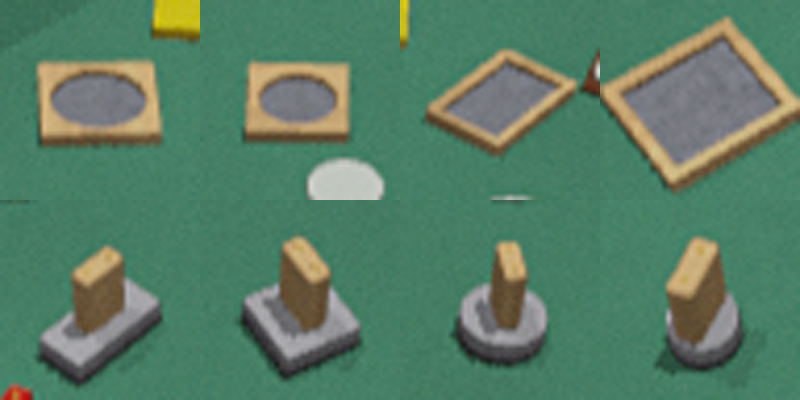

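View pics/wrist0.png

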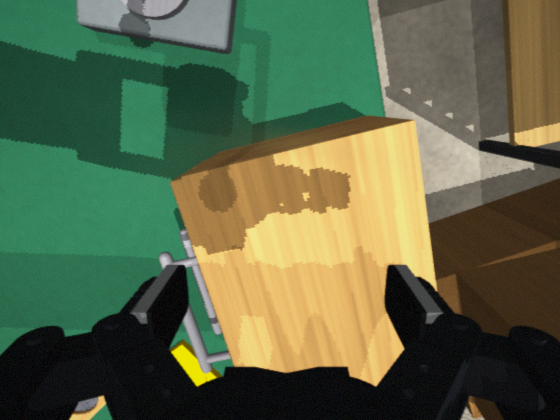

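Mosaic: each shape is as I assumed. The oblong holder is tile 3, the square holder is tile 4, and none of these is yellow or red. Now I'll get positions and yaws from the corner pixels.

```bash
python3 - <<'E'
from h import *
p=P('scene');ps=P('side')
im=cv2.imread('pics/scene0.png').astype(int);ims=cv2.imread('pics/side0.png').astype(int)
cs=[(283,152),(277,191),(345,151),(152,286)]
cd=[(213,187),(248,208),(251,164),(265,306)]
for n,a,b in zip(['LR','SR','OB','SQ'],cs,cd):
  for I,c,q in((im,a,p),(ims,b,ps)):
    m=((I.max(2)-I.min(2))<45).astype(np.uint8)
    _,l=cv2.connectedComponents(m)
    ys,xs=np.where(l==l[c[1],c[0]])
    w=unproj(q,np.c_[xs,ys],4)
    r=cv2.minAreaRect(w.astype(np.float32)); print(n,len(xs),np.round(r[0]),np.round(r[1]),round(r[2],1))
M=lambda k,pts:np.array(pts,float)/(200/48)+np.array(k)-24
D={'OB':((242,238),0,[(73,68),(103,47),(124,55),(93,77)]),'SQ':((308,272),200,[(281,41),(313,77),(329,71),(297,36)]),
'LR':((347,218),400,[(496,43),(503,81),(525,77),(519,42)]),'SR':((191,342),600,[(668,88),(693,38),(718,40),(693,97)])}
for n,(k,o,t) in D.items():
    t=[(x-o,y) for x,y in t];w=unproj(p,M(k,t),62);e=np.diff(w[list(range(4))+[0]],axis=0)
    print(n,w.mean(0).round(),np.degrees(np.arctan2(e[:,1],e[:,0])).round(),np.hypot(*e.T).round())
E
```

```text
LR 236 [373. 282.] [65. 59.] 30.9
LR 158 [381. 287.] [50. 64.] 69.3
SR 165 [443. 123.] [47. 45.] 9.6
SR 105 [451. 127.] [38. 45.] 69.6
OB 251 [528. 385.] [79. 46.] 78.9
OB 152 [536. 388.] [78. 47.] 78.7
SQ 620 [ 368. -290.] [61. 61.] 69.8
SQ 474 [ 375. -286.] [57. 61.] 70.2
OB [475. -91.] [  76.    3. -104.  179.] [23. 13. 24. 13.]
SQ [653. -99.] [ -28.   56.  153. -127.] [29.  9. 28.  9.]
LR [661.  99.] [ -59.   45.  120. -146.] [32. 13. 30. 14.]
SR [ 540. -372.] [ 103.   25.  -74. -171.] [27. 12. 30. 13.]
```

```bash
cat >> h.py <<'E'
from scipy.spatial.transform import Rotation as Ro
def go(xyz,bar):
    s=bot.get_state();R=Ro.from_euler('xyz',s['eef_rot']).as_matrix()
    d=R.T@(np.array(xyz)-s['ee_pos'])/40
    a=np.degrees(np.arctan2(R[1,0],R[0,0])); t=(bar-a+90)%180-90
    print('t',round(s['time'],2),'pos',s['ee_pos'].round(1),'ang',a.round(1),'F',s['contact_force'].round(1),'open',round(s['opening'],1),'q6',s['joint_positions'][5].round(2))
    print('ROW',d.round(3),'turn',round(-t/5,2), 'alt',round(-(t-np.sign(t)*180)/5,2),'rows>',np.ceil(max(np.linalg.norm(d)*40/41.7,abs(t)/7.16)))
E
python3 -c "
from h import *
p=P('wrist');s=bot.get_state()
V=np.array(p['view']);print('cam',-V[:3,:3].T@V[:3,3],'centre z20',unproj(p,(280,210),20),'z62 lower',unproj(p,(280,300),62))
go((661,99,200),120)"
```

```text
cam [ 81.08974258 649.18566192 375.26186592] centre z20 [[186.09579902 616.72116078]] z62 lower [[270.75257222 596.38489487]]
t 1.05 pos [153.1 631.7 217. ] ang 166.4 F [ 0.3 -0.  -0.2] open 85.4 q6 -0.17
ROW [-15.476  -9.952   0.425] turn 9.28 alt -26.72 rows> 18.0
```

```bash
python3 -m crank '[[1,-15.5,-9.95,0.4,9.3],[1,-15.5,-9.95,0.4,9.3],[1,-15.5,-9.95,0.4,9.3],[1,-15.5,-9.95,0.4,9.3],[1,-15.5,-9.95,0.4,9.3],[1,-15.5,-9.95,0.4,9.3],[1,-15.5,-9.95,0.4,9.3],[1,-15.5,-9.95,0.4,9.3],[1,-15.5,-9.95,0.4,9.3],[1,-15.5,-9.95,0.4,9.3],[1,-15.5,-9.95,0.4,9.3],[1,-15.5,-9.95,0.4,9.3]]'; python3 -c "
from h import *
go((661,99,200),120)
p=P('wrist');im=bot.camera('wrist');cv2.imwrite('pics/w1.png',im[:,:,::-1])
print('LR,OB,SR holders',proj(p,[(380,278,4),(530,386,4),(447,120,4)]).round())"
```

```text
time: 2.05
ee_pos: [499.5, 268.4, 206.4]
eef_rot: [3.141, 0.0, 2.092]
contact_force: [1.0, 0.5, 0.8]
opening: 85.3
t 2.05 pos [499.5 268.4 206.4] ang 119.9 F [1.  0.5 0.8] open 85.3 q6 -0.23
ROW [-5.684  1.391  0.161] turn -0.03 alt 35.97 rows> 6.0
LR,OB,SR holders [[191. 113.]
 [370.  93.]
 [185. 263.]]
```

```bash
python3 -m crank '[[1,-5.7,1.4,0.5,0],[1,-5.7,1.4,0.5,0],[1,-5.7,1.4,0.5,0],[1,-5.7,1.4,0.5,0],[1,-5.7,1.4,0.5,0],[1,-5.7,1.4,0.5,0],[1,-5.7,1.4,0.5,0],[1,-5.7,1.4,0.5,0]]'; python3 -c "
from h import *
go((661,99,200),120)
p=P('wrist');im=bot.camera('wrist');cv2.imwrite('pics/w2.png',im[:,:,::-1])
a=cv2.imread('pics/w1.png');cv2.imwrite('pics/w12.png',cv2.resize(np.hstack([a,im[:,:,::-1]]),(800,300)))
print(proj(p,[(661,99,62),(661,99,18)]).round())"
```

```text
time: 2.77
ee_pos: [661.0, 99.1, 185.6]
eef_rot: [-3.141, -0.001, 2.09]
contact_force: [0.1, -0.0, 0.1]
opening: 85.1
t 2.77 pos [661.   99.1 185.6] ang 119.7 F [ 0.1 -0.   0.1] open 85.1 q6 -0.54
ROW [-0.001 -0.001 -0.361] turn -0.05 alt 35.95 rows> 1.0
[[287. 196.]
 [287. 184.]]
```

View pics/w12.png

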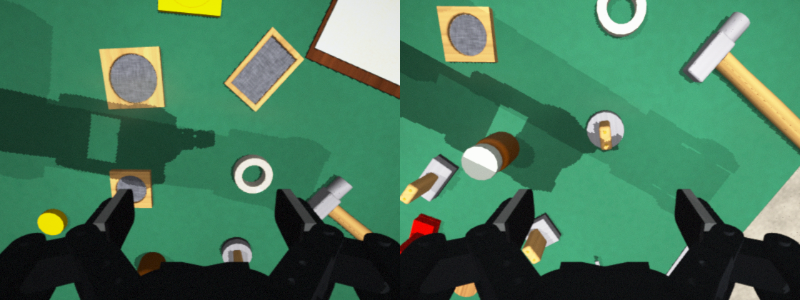

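Left half (w1): LR holder floor at (132,77) and the OB holder at (264,68). The SR holder is at (131,187), partly under a finger. Right half (w2): the LR die body is centred at about (605,131), as predicted. Grasping it while computing the holder centres.

```bash
cat >> h.py <<'E'
T=None
def floor(im,p,seed,z=4):
    I=cv2.cvtColor(im,cv2.COLOR_BGR2HSV).astype(int);G=im.astype(int)
    m=((G.max(2)-G.min(2))<40).astype(np.uint8);m=cv2.morphologyEx(m,cv2.MORPH_OPEN,np.ones((3,3)))
    _,l=cv2.connectedComponents(m);s=l[int(seed[1]),int(seed[0])]
    ys,xs=np.where(l==s);w=unproj(p,np.c_[xs,ys],z);r=cv2.minAreaRect(w.astype(np.float32))
    print('floor',s,len(xs),'rect',np.round(r[0],1),np.round(r[1],1),round(r[2],1),'mean',w.mean(0).round(1),'circ',[np.round(v,1) for v in cv2.minEnclosingCircle(w.astype(np.float32))])
E
python3 -c "
from h import *
p=P('wrist');s=bot.get_state()
def H(pos,rot):
    A=np.eye(4);A[:3,:3]=Ro.from_euler('xyz',rot).as_matrix();A[:3,3]=pos;return A
K=np.array(p['view'])@H(s['ee_pos'],s['eef_rot'])   # tool->cam
np.save('K.npy',K)
q=dict(p);q['view']=K@np.linalg.inv(H([499.5,268.4,206.4],[3.141,0,2.092]))
a=cv2.imread('pics/w1.png');b=cv2.imread('pics/w2.png')
print(proj(q,[(380,278,4),(530,386,4),(447,120,4)]).round(),proj(p,[(380,278,4),(447,120,4)]).round())
floor(a,q,(185,108));floor(a,q,(370,95));floor(a,q,(183,262));floor(b,p,(95,46))
go((661,99,47),120)"
python3 -m crank '[[1,0,0,2,0],[1,0,0,3,0],[1,0,0,3.45,0],[1,0,0,3.45,0],[1,0,0,3.45,0],[-1,0,0,3.45,0],[-1,0,0,3.45,0],[-1,0,0,3.45,0],[-1,0,0,3.45,0],[-1,0,0,3.45,0],[-1,0,0,3.45,0],[-1,0,0,3.45,0]]'
```

```text
[[191. 113.]
 [370.  93.]
 [185. 263.]] [[  89. -186.]
 [  98.   51.]]
floor 3 3452 rect [374.9 277.9] [66.  66.4] 29.8 mean [374.6 278.9] circ [array([374.8, 278.2]), np.float64(33.7)]
floor 2 3915 rect [531.6 380.2] [82.4 47.9] 79.1 mean [531.5 381.1] circ [array([531.4, 380.1]), np.float64(46.4)]
floor 62 50055 rect [596.4  81.3] [772.7 258.5] 29.7 mean [621.8  54.1] circ [array([660.5, -30.9]), np.float64(386.4)]
floor 3 2318 rect [443.8 120. ] [47.  48.3] 24.6 mean [443.8 120.7] circ [array([444.5, 120.6]), np.float64(24.5)]
t 2.82 pos [660.4 100.2 185.8] ang 119.8 F [-0.7  0.7  0. ] open 85.4 q6 -0.54
ROW [-0.035 -0.     3.47 ] turn -0.03 alt 35.97 rows> 4.0
time: 3.82
ee_pos: [660.7, 100.3, 48.7]
eef_rot: [3.141, 0.0, 2.092]
contact_force: [-0.3, 0.1, 0.6]
opening: 0.7
```

```bash
python3 -c "
from h import *
a=bot.camera('wrist');b=bot.camera('scene');print(bot.get_state()['opening'])
x,y=proj(P('scene'),[(661,99,30)])[0].astype(int);print(x,y)
c=cv2.resize(b[y-60:y+60,x-60:x+60],(420,420),interpolation=cv2.INTER_CUBIC)
cv2.imwrite('pics/g1.png',cv2.resize(np.hstack([a,c])[:,:,::-1],(800,343)))"
```

```text
0.0005374306730168055
348 218
```

View pics/g1.png

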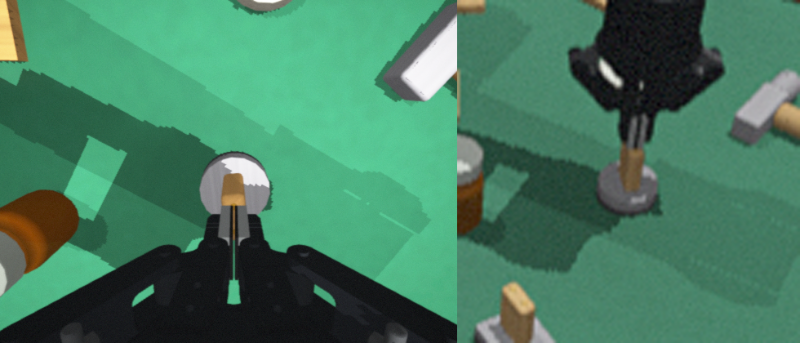

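```bash
python3 -c "
from h import *
p=P('wrist');s=bot.get_state();print(s['ee_pos'],s['eef_rot'])
print(proj(p,[(661,99,18),(661,99,62),s['ee_pos'],s['ee_pos']-[0,0,22]]).round())
print('disc c z18',unproj(p,(288,228),18), 'scene', unproj(P('scene'),(457-115+120*(627-457)/343-115+0,218),0)[0])
x,y=348-60+(628-457)*120/343,218-60+189*120/343; print(x,y,unproj(P('scene'),(x,y),18))
"
```

```text
[660.47174829 100.31571457  48.23521652] [3.14154329e+00 5.74281528e-05 2.09216143e+00]
[[287. 237.]
 [287. 271.]
 [288. 256.]
 [287. 240.]]
disc c z18 [[658.63373431 104.32147237]] scene [516.63890638  49.36292044]
347.8250728862974 224.12244897959184 [[665.07830368  90.92444207]]
```

```bash
python3 -c "
from h import *
b=bot.camera('side')
x,y=proj(P('side'),[(661,99,40)])[0].astype(int);print(x,y,proj(P('side'),[(660.5,100.3,48),(660.5,100.3,26),(661,99,0)]))
c=cv2.resize(b[y-40:y+40,x-40:x+40],(560,560),interpolation=cv2.INTER_CUBIC)
w=cv2.imread('pics/g1.png')
cv2.imwrite('pics/g2.png',c[:,:,::-1])"
```

```text
316 188 [[316.23556807 186.47382352]
 [316.10495844 192.71166641]
 [316.26466134 200.14569838]]
```

View pics/g2.png

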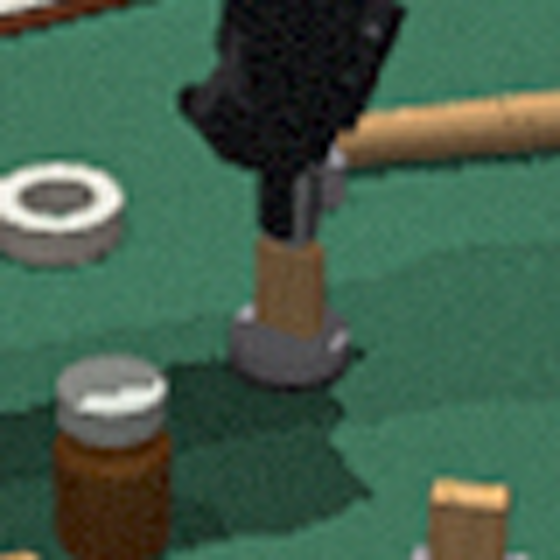

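```bash
python3 -c "
from h import *
b=bot.camera('wrist')
c=cv2.resize(b[170:370,160:420],(780,600),interpolation=cv2.INTER_CUBIC)
cv2.imwrite('pics/g3.png',c[:,:,::-1])
s=bot.get_state();J=s['joint_positions'];print(J,s['effort'])"
```

```text
[-1.86010091e-02  4.72400866e-01  1.59838596e+00 -8.11440315e-06
  1.07103242e+00 -5.39966325e-01] [ 2.00100149e-03 -4.77699208e+01 -2.83928579e+01 -9.66918219e-05
  3.90439118e-04  3.21590119e-05]
```

View pics/g3.png

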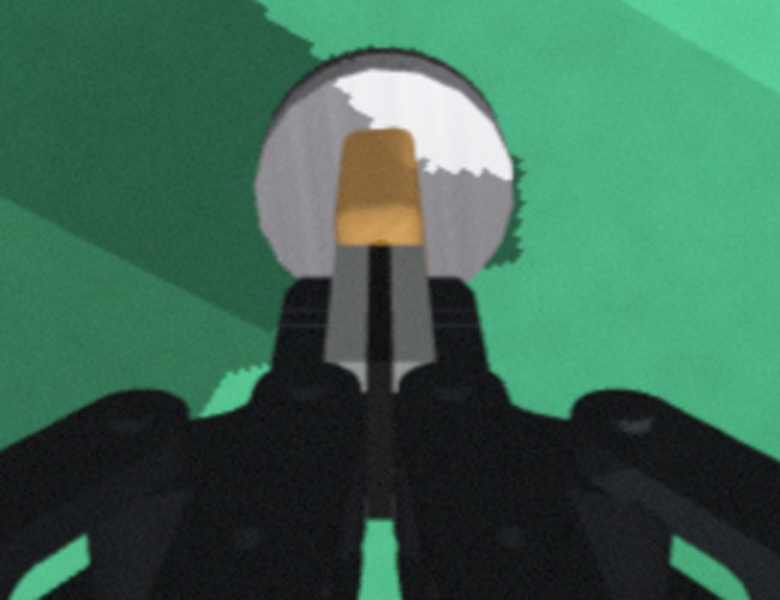

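The crop shows the closed tips standing above the bar top, at about z 65, with no contact. So the tips reach about 40 mm less far than the reading implies. I'll open and step down carefully.

```bash
python3 -m crank '[[1,0.05,0,0,0],[1,0.05,0,0,0],[1,0.05,0,0,0],[1,0.05,0,0,0],[1,0.05,0,0,0],[1,0.05,0,0,0],[1,0.05,0,0.1,0],[1,0.05,0,0.2,0],[1,0.05,0,0.3,0],[1,0.05,0,0.3,0]]'; python3 -c "
from h import *
p=P('wrist');b=bot.camera('wrist');print(unproj(p,(288,231),18));
cv2.imwrite('pics/g4.png',cv2.resize(b,(480,360))[:,:,::-1])"
```

```text
time: 4.85
ee_pos: [658.5, 102.1, 34.6]
eef_rot: [-3.14, -0.001, 2.092]
contact_force: [-1.1, -0.5, -0.4]
opening: 85.4
[[654.88978875 108.86031653]]
```

View pics/g4.png

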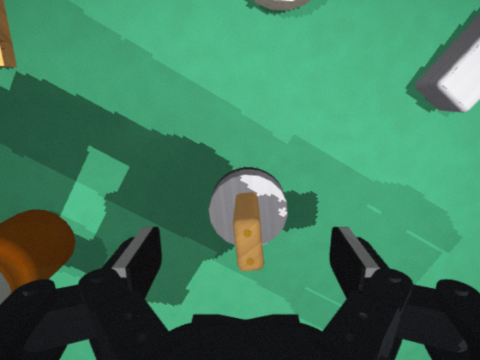

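```bash
python3 -c "
from h import *
p=P('wrist');print(unproj(p,(290,287),62),unproj(p,(290,240),18),unproj(p,(248*560/480,206*560/480),18))
go((659,103,10),120)"
```

```text
[[660.66307007 100.68475791]] [[658.92902155 104.60434113]] [[658.70482894 104.24380719]]
t 4.9 pos [658.7 102.1  35. ] ang 119.9 F [-0.2  0.1  0.1] open 85.4 q6 -0.54
ROW [0.015 0.018 0.626] turn -0.03 alt 35.97 rows> 1.0
```

```bash
python3 -m crank '[[1,0,0,0.2,0],[1,0,0,0.4,0],[1,0,0,0.6,0],[1,0,0,0.6,0]]'; python3 -m crank '[[-1,0,0,0,0],[-1,0,0,0,0],[-1,0,0,0,0],[-1,0,0,0,0],[-1,0,0,0,0],[-1,0,0,0,0]]'
```

```text
time: 5.23
ee_pos: [657.6, 102.1, 9.3]
eef_rot: [-3.138, -0.002, 2.092]
contact_force: [-0.8, -0.3, -0.8]
opening: 85.3
time: 5.73
ee_pos: [659.8, 102.2, 12.6]
eef_rot: [3.141, 0.0, 2.092]
contact_force: [-2.8, 0.6, 4.2]
opening: 13.3
```

```bash
python3 -m crank '[[-1,0,0,-0.5,0],[-1,0,0,-1.5,0],[-1,0,0,-2.5,0],[-1,0,0,-2.5,0],[-1,0,0,-2.5,0]]'; python3 -c "
from h import *
go((375,278,110),120)"
```

```text
time: 6.15
ee_pos: [661.7, 102.1, 115.8]
eef_rot: [3.136, 0.003, 2.092]
contact_force: [0.8, -0.0, -2.1]
opening: 13.4
t 6.15 pos [661.7 102.1 115.8] ang 119.9 F [ 0.8 -0.  -2.1] open 13.4 q6 -0.54
ROW [ 7.383 -4.025  0.098] turn -0.02 alt 35.98 rows> 9.0
```

```bash
python3 -m crank '[[-1,7.4,-4,0.1,0],[-1,7.4,-4,0.1,0],[-1,7.4,-4,0.1,0],[-1,7.4,-4,0.1,0],[-1,7.4,-4,0.1,0],[-1,7.4,-4,0.1,0],[-1,7.4,-4,0.1,0],[-1,7.4,-4,0.1,0],[-1,7.4,-4,0.1,0],[-1,7.4,-4,0.1,0],[-1,7.4,-4,0.1,0],[-1,7.4,-4,0.1,0]]'; python3 -c "
from h import *
go((375,278,60),120)
p=P('wrist');b=bot.camera('wrist')
print(proj(p,[(375,278,4),(375,278,10)]).round())
cv2.imwrite('pics/g5.png',cv2.resize(b,(480,360))[:,:,::-1])"
```

```text
time: 7.15
ee_pos: [373.9, 278.5, 107.7]
eef_rot: [-3.141, 0.0, 2.091]
contact_force: [0.3, -1.1, -1.0]
opening: 13.3
t 7.15 pos [373.9 278.5 107.7] ang 119.8 F [ 0.3 -1.1 -1. ] open 13.3 q6 -0.12
ROW [-0.024  0.018  1.192] turn -0.04 alt 35.96 rows> 2.0
[[288. 203.]
 [288. 205.]]
```

View pics/g5.png

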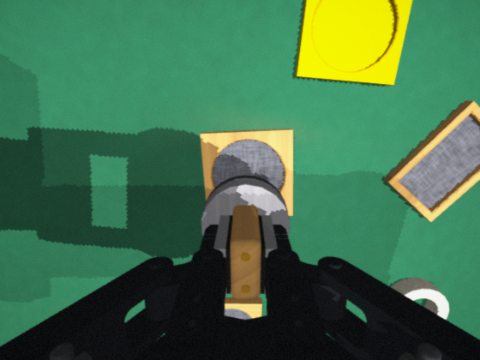

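```bash
python3 -m crank '[[-1,-0.05,0.02,0.8,0],[-1,-0.05,0.02,1.6,0],[-1,-0.05,0.02,2.0,0],[-1,-0.05,0.02,2.15,0],[-1,-0.05,0.02,2.25,0],[-1,-0.05,0.02,2.25,0],[-1,-0.05,0.02,2.25,0]]'
```

```text
time: 7.78
ee_pos: [376.3, 278.0, 19.2]
eef_rot: [3.14, 0.0, 2.092]
contact_force: [-0.1, 0.4, -1.3]
opening: 13.3
```

Still hanging (−1.3 N); a few mm lower, then release.

```bash
python3 -m crank '[[-1,0,0,0.05,0],[-1,0,0,0.1,0],[-1,0,0,0.1,0],[-1,0,0,0.1,0]]';python3 -m crank '[[1,0,0,0,0],[1,0,0,0,0],[1,0,0,0,0],[1,0,0,0,0],[1,0,0,-1,0],[1,0,0,-2,0],[1,0,0,-3,0],[1,0,0,-3,0],[1,0,0,-3,0]]'; python3 -c "
from h import *
p=P('wrist');b=bot.camera('wrist');go((540,-372,150),105)
print(proj(p,[(375,278,22)]))
cv2.imwrite('pics/g6.png',cv2.resize(b,(480,360))[:,:,::-1])"
```

```text
time: 8.12
ee_pos: [376.6, 278.4, 16.6]
eef_rot: [3.139, 0.001, 2.093]
contact_force: [-3.8, -1.1, 11.3]
opening: 13.3
time: 8.87
ee_pos: [376.9, 278.6, 136.9]
eef_rot: [3.135, 0.001, 2.092]
contact_force: [0.1, -0.1, -1.4]
opening: 85.6
t 8.92 pos [375.2 277.9 134.6] ang 119.9 F [ 0.1 -0.3 -0.8] open 85.5 q6 -0.13
ROW [-16.14   -4.521  -0.39 ] turn 2.98 alt -33.02 rows> 17.0
[[283.7563489  197.51146607]]
```

View pics/g6.png

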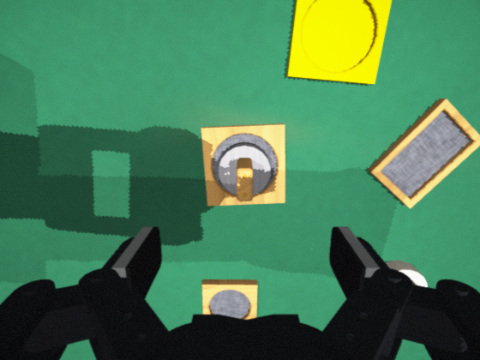

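Large round is centred in its holder. Next is the oblong die.

```bash
python3 -c "
from h import *
go((475,-91,135),78)"
```

```text
t 8.92 pos [375.2 277.9 134.6] ang 119.9 F [ 0.1 -0.3 -0.8] open 85.5 q6 -0.13
ROW [-9.239 -2.431 -0.013] turn 8.38 alt -27.62 rows> 10.0
```

```bash
python3 -m crank '[[1,-9.25,-2.45,0,8.4],[1,-9.25,-2.45,0,8.4],[1,-9.25,-2.45,0,8.4],[1,-9.25,-2.45,0,8.4],[1,-9.25,-2.45,0,8.4],[1,-9.25,-2.45,0,8.4],[1,-9.25,-2.45,0,8.4],[1,-9.25,-2.45,0,8.4],[1,-9.25,-2.45,0,8.4],[1,-9.25,-2.45,0,8.4],[1,-9.25,-2.45,0,8.4],[1,-9.25,-2.45,0,8.4]]'; cat >> h.py <<'E'
def body(im,p,guess,z=18,rad=60):
    """grey steel + wood: fit grey hull at z=18, wood (bar) hull at z=62"""
    G=im.astype(int);u,v=proj(p,[(*guess,z)])[0];yy,xx=np.mgrid[:420,:560]
    X=unproj(p,np.c_[xx.ravel(),yy.ravel()],z).reshape(420,560,2)
    near=np.hypot(X[...,0]-guess[0],X[...,1]-guess[1])<rad
    g=((G.max(2)-G.min(2))<35)&(G.max(2)>75)&near
    w=(G[...,2]-G[...,0]>45)&(G[...,2]>G[...,1]+10)&near
    for n,m,h in(('grey',g,z),('wood',w,62)):
        m=cv2.morphologyEx(m.astype(np.uint8),cv2.MORPH_OPEN,np.ones((3,3)))
        _,l,st,_=cv2.connectedComponentsWithStats(m);
        if len(st)<2: print(n,'none');continue
        k=1+st[1:,4].argmax();ys,xs=np.where(l==k);W=unproj(p,np.c_[xs,ys],h).astype(np.float32);r=cv2.minAreaRect(W)
        print(n,len(xs),np.round(r[0],1),np.round(r[1],1),round(r[2],1),'circ',[np.round(q,1) for q in cv2.minEnclosingCircle(W)])
E
python3 -c "
from h import *
p=P('wrist');b=bot.camera('wrist')[:,:,::-1].copy();cv2.imwrite('pics/g7.png',b)
body(b,p,(475,-91));go((475,-91,135),78)
b6=cv2.imread('pics/g6.png')
for n in [(475,-91,18),(475,-91,62)]: print(proj(p,[n]).round())"
```

```text
time: 9.92
ee_pos: [472.9, -91.3, 132.1]
eef_rot: [-3.137, -0.001, 1.358]
contact_force: [0.1, 0.5, -0.1]
opening: 85.3
grey 2060 [474.8 -90.2] [68.  32.5] 78.7 circ [array([474.6, -90.2]), np.float64(37.0)]
wood 923 [475.4 -87. ] [37. 13.] 77.8 circ [array([475.3, -87.2]), np.float64(19.0)]
t 9.97 pos [473.  -90.5 132.4] ang 77.9 F [ 0.4 -0.9  0.4] open 85.5 q6 -0.21
ROW [-0.     0.052 -0.065] turn -0.02 alt 35.98 rows> 1.0
[[290. 197.]]
[[291. 213.]]
```

View pics/g7.png

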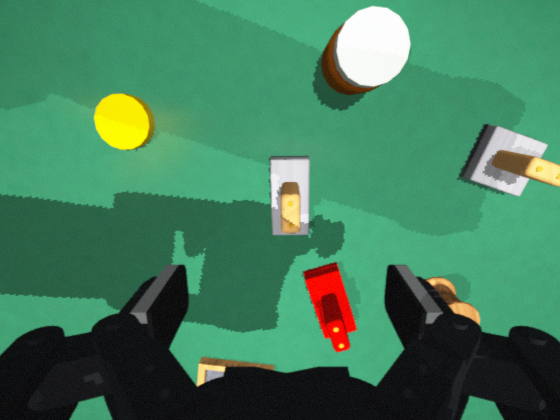

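Numerical fit is good: oblong at (474.8,−90.2), yaw 78.5°. Image: oblong die (290,197), with the red look-alike (330,305) and the jar (372,45) clear of the jaws. Grasping.

```bash
python3 -m crank '[[1,0,0.05,1,0],[1,0,0.05,2,0],[1,0,0.05,2.6,0],[1,0,0.05,2.95,0],[1,0,0.05,2.95,0],[1,0,0.05,2.95,0],[-1,0,0.05,2.95,0],[-1,0,0.05,2.95,0],[-1,0,0.05,2.95,0],[-1,0,0.05,2.95,0],[-1,0,0.05,2.95,0],[-1,0,0.05,2.95,0]]'; python3 -m crank '[[-1,0,0,-0.5,0],[-1,0,0,-1.5,0],[-1,0,0,-2.5,0],[-1,0,0,-3,0],[-1,0,0,-3,0],[-1,0,0,-3,0]]'; python3 -c "
from h import *
go((531.5,381,130),79)"
```

```text
time: 10.97
ee_pos: [476.4, -92.4, 16.5]
eef_rot: [3.141, 0.0, 1.359]
contact_force: [4.3, -0.6, -1.2]
opening: 13.4
time: 11.47
ee_pos: [476.6, -92.6, 136.8]
eef_rot: [3.14, 0.0, 1.359]
contact_force: [-0.3, 0.3, -2.5]
opening: 13.4
t 11.47 pos [476.6 -92.6 136.8] ang 77.9 F [-0.3  0.3 -2.5] open 13.4 q6 -0.21
ROW [11.863 -1.148  0.163] turn -0.23 alt 35.77 rows> 12.0
```

```bash
python3 -m crank '[[-1,11.8,-1.15,0.15,-0.2],[-1,11.8,-1.15,0.15,-0.2],[-1,11.8,-1.15,0.15,-0.2],[-1,11.8,-1.15,0.15,-0.2],[-1,11.8,-1.15,0.15,-0.2],[-1,11.8,-1.15,0.15,-0.2],[-1,11.8,-1.15,0.15,-0.2],[-1,11.8,-1.15,0.15,-0.2],[-1,11.8,-1.15,0.15,-0.2],[-1,11.8,-1.15,0.15,-0.2],[-1,11.8,-1.15,0.15,-0.2],[-1,11.8,-1.15,0.15,-0.2]]'; python3 -m crank '[[-1,11.8,-1.15,0,0]]' >/dev/null --help 2>&1 | head -1; python3 -c "
from h import *
p=P('wrist');b=bot.camera('wrist')[:,:,::-1].copy();cv2.imwrite('pics/g8.png',b)
u=proj(p,[(531.5,381,4)])[0];print(u);go((531.1,379,21.5),79)
floor(b,p,proj(p,[(510,390,4)])[0]);floor(b,p,proj(p,[(532,405,4)])[0])"
```

```text
time: 12.47
ee_pos: [528.3, 382.6, 126.4]
eef_rot: [-3.137, 0.001, 1.38]
contact_force: [0.1, 0.2, -2.1]
opening: 12.9
[291.79961635 196.11691772]
t 12.52 pos [528.3 383.2 126.4] ang 79.1 F [-1.3 -0.2 -1.2] open 13.2 q6 0.64
ROW [-0.088  0.099  2.623] turn 0.02 alt -35.98 rows> 3.0
floor 6 58230 rect [498.1 280.5] [286.  601.9] 79.2 mean [486.4 226.1] circ [array([471.3, 140. ]), np.float64(300.9)]
floor 6 58230 rect [498.1 280.5] [286.  601.9] 79.2 mean [486.4 226.1] circ [array([471.3, 140. ]), np.float64(300.9)]
```

```bash
python3 -m crank '[[-1,-0.05,0.07,0.8,0],[-1,-0.05,0.07,1.6,0],[-1,-0.05,0.07,2.2,0],[-1,-0.05,0.07,2.5,0],[-1,-0.05,0.07,2.5,0],[-1,-0.05,0.07,2.5,0]]'; python3 -c "
from h import *
go((531.1,379,20),79)"
```

```text
time: 13.02
ee_pos: [531.9, 375.6, 28.7]
eef_rot: [-3.139, 0.002, 1.376]
contact_force: [0.5, 1.1, -1.7]
opening: 13.2
t 13.02 pos [531.9 375.6  28.7] ang 78.9 F [ 0.5  1.1 -1.7] open 13.2 q6 0.64
ROW [ 0.079 -0.036  0.217] turn -0.03 alt 35.97 rows> 1.0
```

```bash
python3 -m crank '[[-1,0.05,0,0.05,0],[-1,0.05,0,0.05,0],[-1,0.05,0,0.05,0]]'; python3 -c "
from h import *
b=bot.camera('wrist')[:,:,::-1].copy();cv2.imwrite('pics/g9.png',b)
go((531.1,379,20),79)"
```

```text
time: 13.27
ee_pos: [534.3, 378.9, 30.0]
eef_rot: [3.139, -0.002, 1.377]
contact_force: [0.2, -0.2, -1.8]
opening: 13.1
t 13.32 pos [534.1 378.8  29.7] ang 78.9 F [-1.   0.3 -1.9] open 13.1 q6 0.64
ROW [-0.009 -0.076  0.242] turn -0.02 alt 35.98 rows> 1.0
```

View pics/g9.png

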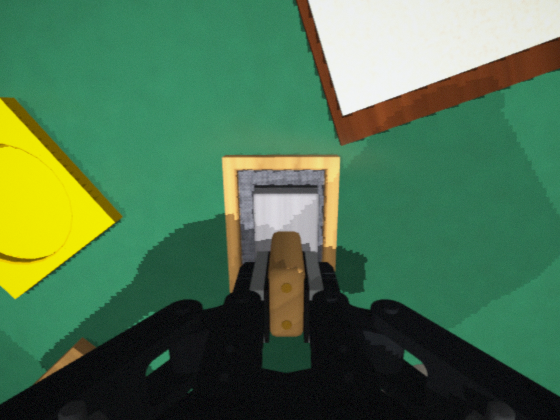

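Oblong sits over its recess, slightly to the right (margins 16 and 8 px). Shift −2 mm, lower, release.

```bash
python3 -m crank '[[-1,0,-0.06,0.1,0],[-1,0,-0.06,0.2,0],[-1,0,-0.06,0.25,0],[-1,0,-0.06,0.25,0]]';python3 -m crank '[[-1,0,0,0,0],[1,0,0,0,0],[1,0,0,0,0],[1,0,0,0,0],[1,0,0,0,0],[1,0,0,-1,0],[1,0,0,-2,0],[1,0,0,-3,0],[1,0,0,-3,0],[1,0,0,-3,0]]'; python3 -c "
from h import *
p=P('wrist');b=bot.camera('wrist')[:,:,::-1].copy();cv2.imwrite('pics/g10.png',b)
body(b,p,(531.5,381),z=22);go((653,-99,135),-28)"
```

```text
time: 13.65
ee_pos: [530.7, 379.1, 20.4]
eef_rot: [-3.14, 0.0, 1.377]
contact_force: [-6.3, -3.7, 12.9]
opening: 13.0
time: 14.48
ee_pos: [532.9, 379.7, 141.9]
eef_rot: [3.136, -0.004, 1.377]
contact_force: [0.2, -1.1, -0.8]
opening: 85.3
grey 3510 [531.4 383.1] [76.4 45. ] 78.8 circ [array([531.3, 384.1]), np.float64(43.1)]
wood 2719 [533.2 392.3] [79.2 51.3] 79.0 circ [array([533.4, 392.3]), np.float64(46.5)]
t 14.53 pos [531.3 378.9 138.9] ang 78.9 F [ 0.3  0.1 -0.1] open 85.2 q6 0.64
ROW [-11.136   5.291   0.095] turn -14.63 alt 21.37 rows> 12.0
```

```bash
python3 -m crank '[[1,-11.1,5.3,0,-14.6],[1,-11.1,5.3,0,-14.6],[1,-11.1,5.3,0,-14.6],[1,-11.1,5.3,0,-14.6],[1,-11.1,5.3,0,-14.6],[1,-11.1,5.3,0,-14.6],[1,-11.1,5.3,0,-14.6],[1,-11.1,5.3,0,-14.6],[1,-11.1,5.3,0,-14.6],[1,-11.1,5.3,0,-14.6],[1,-11.1,5.3,0,-14.6],[1,-11.1,5.3,0,-14.6]]';python3 -m crank '[[1,0,0,0,0],[1,0,0,0,0]]'; python3 -c "
from h import *
p=P('wrist');b=bot.camera('wrist')[:,:,::-1].copy();cv2.imwrite('pics/g11.png',b)
body(b,p,(653,-99));go((653,-99,135),-28)"
```

```text
time: 15.53
ee_pos: [649.3, -89.5, 135.2]
eef_rot: [-3.141, -0.005, 2.653]
contact_force: [1.1, 0.5, 0.3]
opening: 85.0
time: 15.7
ee_pos: [649.5, -89.9, 135.3]
eef_rot: [-3.141, -0.004, 2.647]
contact_force: [0.3, -0.0, 0.3]
opening: 85.3
grey 2155 [652.9 -98.8] [46.3 47.9] 59.0 circ [array([652.9, -98.5]), np.float64(32.4)]
wood 885 [649.1 -96.6] [13.3 38.3] 60.8 circ [array([649.3, -96.5]), np.float64(19.6)]
t 15.75 pos [649.3 -88.2 135.5] ang 151.8 F [0.7 0.8 0.2] open 85.4 q6 -1.39
ROW [-0.209 -0.194  0.012] turn -0.04 alt 35.96 rows> 1.0
```

```bash
python3 -m crank '[[1,-0.2,-0.19,0.3,0.4],[1,-0.2,-0.19,1.3,0.4],[1,-0.2,-0.19,2.2,0.4],[1,-0.2,-0.19,2.95,0.4],[1,-0.2,-0.19,2.95,0.4],[1,-0.2,-0.19,2.95,0.4],[-1,-0.2,-0.19,2.95,0.4],[-1,-0.2,-0.19,2.95,0.4],[-1,-0.2,-0.19,2.95,0.4],[-1,-0.2,-0.19,2.95,0.4],[-1,-0.2,-0.19,2.95,0.4],[-1,-0.2,-0.19,2.95,0.4]]'; python3 -m crank '[[-1,0,0,-0.5,0],[-1,0,0,-1.5,0],[-1,0,0,-2.5,0],[-1,0,0,-3,0],[-1,0,0,-3,0],[-1,0,0,-3,0]]'; python3 -c "
from h import *
go((371,-288,135),160)"
```

```text
time: 16.75
ee_pos: [654.5, -98.7, 21.0]
eef_rot: [3.142, 0.001, 2.616]
contact_force: [-4.5, 0.1, 13.6]
opening: 12.8
time: 17.25
ee_pos: [654.6, -98.6, 141.3]
eef_rot: [3.141, 0.002, 2.616]
contact_force: [-0.9, 0.8, -2.6]
opening: 13.4
t 17.25 pos [654.6 -98.6 141.3] ang 149.9 F [-0.9  0.8 -2.6] open 13.4 q6 -1.37
ROW [ 3.757 -7.654  0.146] turn -2.03 alt 33.97 rows> 9.0
```

```bash
python3 -m crank '[[-1,3.75,-7.65,0.1,-2],[-1,3.75,-7.65,0.1,-2],[-1,3.75,-7.65,0.1,-2],[-1,3.75,-7.65,0.1,-2],[-1,3.75,-7.65,0.1,-2],[-1,3.75,-7.65,0.1,-2],[-1,3.75,-7.65,0.1,-2],[-1,3.75,-7.65,0.1,-2],[-1,3.75,-7.65,0.1,-2],[-1,3.75,-7.65,0.1,-2],[-1,3.75,-7.65,0.1,-2],[-1,3.75,-7.65,0.1,-2]]'; python3 -c "
from h import *
p=P('wrist');b=bot.camera('wrist')[:,:,::-1].copy();cv2.imwrite('pics/g12.png',b)
go((371,-288,30),160);print(proj(p,[(371,-288,4)]))"
```

```text
time: 18.25
ee_pos: [371.1, -286.7, 135.0]
eef_rot: [3.14, -0.002, 2.791]
contact_force: [-0.2, 0.1, -1.9]
opening: 12.8
t 18.3 pos [ 371.3 -286.7  135.3] ang 160.0 F [ 0.3  0.4 -1.4] open 12.6 q6 -2.12
ROW [-0.007 -0.037  2.632] turn -0.01 alt 35.99 rows> 3.0
[[284.61155705 194.34695633]]
```

View pics/g12.png

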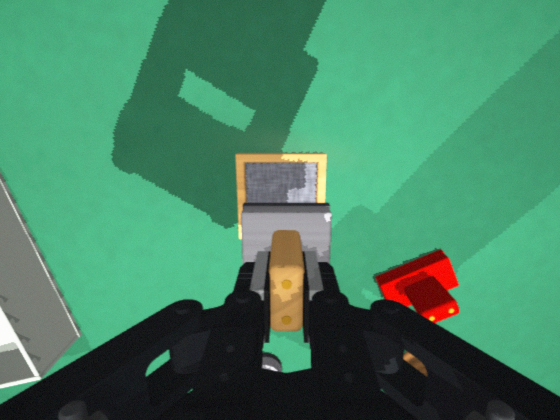

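```bash
python3 -c "
from h import *
p=P('wrist');a=np.radians(160);t=np.array([np.cos(a),np.sin(a)])
e=unproj(p,[(237,153),(327,153)],10);print(np.linalg.norm(e[1]-e[0]),'ang',np.degrees(np.arctan2(*(e[1]-e[0])[::-1])))
c=e.mean(0)-38*t;print(c);go((*c,33),160)"
```

```text
75.68241528865084 ang 69.9014255889086
[ 371.26514523 -290.25402156]
t 18.3 pos [ 371.3 -286.7  135.3] ang 160.0 F [ 0.3  0.4 -1.4] open 12.6 q6 -2.12
ROW [-0.032 -0.087  2.557] turn -0.01 alt 35.99 rows> 3.0
```

```bash
python3 -m crank '[[-1,-0.06,-0.09,0.8,0],[-1,-0.06,-0.09,1.6,0],[-1,-0.06,-0.09,2.3,0],[-1,-0.06,-0.09,2.55,0],[-1,-0.06,-0.09,2.6,0],[-1,-0.06,-0.09,2.65,0],[-1,-0.06,-0.09,2.65,0],[-1,-0.06,-0.09,2.65,0]]'
```

```text
time: 18.97
ee_pos: [373.0, -293.1, 31.9]
eef_rot: [-3.14, 0.003, 2.791]
contact_force: [-0.6, -0.5, -2.5]
opening: 12.4
```

```bash
python3 -m crank '[[-1,0,0,0.05,0],[-1,0,0,0.1,0],[-1,0,0,0.15,0],[-1,0,0,0.15,0],[-1,0,0,0.15,0]]'
```

```text
time: 19.38
ee_pos: [372.2, -292.6, 25.0]
eef_rot: [-3.141, 0.001, 2.79]
contact_force: [-1.2, 0.4, 6.3]
opening: 12.9
```

```bash
python3 -m crank '[[-1,0,0,0.03,0],[1,0,0,0,0],[1,0,0,0,0],[1,0,0,0,0],[1,0,0,0,0],[1,0,0,-1,0],[1,0,0,-2,0],[1,0,0,-3,0],[1,0,0,-3,0],[1,0,0,-3,0]]'; python3 -c "
from h import *
p=P('wrist');b=bot.camera('wrist')[:,:,::-1].copy();cv2.imwrite('pics/g13.png',b)
body(b,p,(371.3,-290.3),z=22,rad=36);go((540,-374,140),103)"
```

```text
time: 20.22
ee_pos: [373.1, -293.5, 146.8]
eef_rot: [-3.138, 0.005, 2.79]
contact_force: [-0.5, -0.2, -0.3]
opening: 85.3
grey 3341 [ 367.8 -290.5] [58.1 56.8] 69.9 circ [array([ 371.1, -290.3]), np.float64(35.9)]
wood 981 [ 374.1 -287.1] [35.8 39.7] 49.8 circ [array([ 372.5, -291. ]), np.float64(22.5)]
t 20.27 pos [ 372.  -292.2  144.4] ang 159.9 F [-1.   0.4 -1.3] open 85.8 q6 -2.13
ROW [-4.648 -0.475  0.117] turn 11.37 alt -24.63 rows> 8.0
```

```bash
python3 -m crank '[[1,-4.65,-0.45,0.1,11.4],[1,-4.65,-0.45,0.1,11.4],[1,-4.65,-0.45,0.1,11.4],[1,-4.65,-0.45,0.1,11.4],[1,-4.65,-0.45,0.1,11.4],[1,-4.65,-0.45,0.1,11.4],[1,-4.65,-0.45,0.1,11.4],[1,-4.65,-0.45,0.1,11.4],[1,-4.65,-0.45,0.1,11.4],[1,-4.65,-0.45,0.1,11.4],[1,-4.65,-0.45,0.1,11.4],[1,-4.65,-0.45,0.1,11.4]]'; python3 -c "
from h import *
p=P('wrist');b=bot.camera('wrist')[:,:,::-1].copy();cv2.imwrite('pics/g14.png',b)
body(b,p,(540,-374));go((540,-374,20),103)
cv2.imwrite('pics/g134.png',np.hstack([cv2.imread('pics/g13.png')[80:330,140:440],b[80:330,140:440]]))"
```

```text
time: 21.27
ee_pos: [539.9, -372.6, 139.3]
eef_rot: [-3.141, -0.001, 1.797]
contact_force: [1.3, -1.3, 0.3]
opening: 85.3
grey 677 [ 538.4 -369. ] [33.6 30.9] 12.9 circ [array([ 538.9, -370.6]), np.float64(18.1)]
wood 723 [ 538.5 -367.6] [13.2 36.5] 12.5 circ [array([ 538.1, -367.7]), np.float64(18.7)]
t 21.32 pos [ 540.  -372.7  139.6] ang 102.9 F [0.3 0.1 0.2] open 85.4 q6 -1.0
ROW [-0.033 -0.007  2.991] turn -0.01 alt 35.99 rows> 3.0
```

View pics/g134.png

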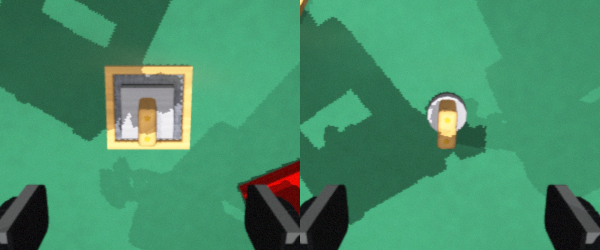

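Left: the square is seated in its recess. Right: the small round die is at about (147,115), aligned with the tool. Grasping.

```bash
python3 -m crank '[[1,0.05,-0.02,1,0],[1,0.05,-0.02,2,0],[1,0.05,-0.02,2.6,0],[1,0.05,-0.02,3,0],[1,0.05,-0.02,3,0],[1,0.05,-0.02,3,0],[-1,0.05,-0.02,3,0],[-1,0.05,-0.02,3,0],[-1,0.05,-0.02,3,0],[-1,0.05,-0.02,3,0],[-1,0.05,-0.02,3,0],[-1,0.05,-0.02,3,0]]'; python3 -m crank '[[-1,0,0,-0.5,0],[-1,0,0,-1.5,0],[-1,0,0,-2.5,0],[-1,0,0,-3,0],[-1,0,0,-3,0],[-1,0,0,-3,0]]'; python3 -c "
from h import *
go((444,120.5,140),103)"
```

```text
time: 22.32
ee_pos: [539.3, -371.3, 20.7]
eef_rot: [3.141, 0.001, 1.796]
contact_force: [-1.1, 3.9, 14.5]
opening: 13.1
time: 22.82
ee_pos: [539.6, -371.7, 141.6]
eef_rot: [3.14, 0.002, 1.796]
contact_force: [-1.1, -0.3, -1.6]
opening: 12.9
t 22.82 pos [ 539.6 -371.7  141.6] ang 102.9 F [-1.1 -0.3 -1.6] open 12.9 q6 -1.0
ROW [1.2527e+01 4.1300e-01 1.1000e-02] turn -0.02 alt 35.98 rows> 13.0
```

```bash
python3 -m crank '[[-1,12.5,0.4,0,0],[-1,12.5,0.4,0,0],[-1,12.5,0.4,0,0],[-1,12.5,0.4,0,0],[-1,12.5,0.4,0,0],[-1,12.5,0.4,0,0],[-1,12.5,0.4,0,0],[-1,12.5,0.4,0,0],[-1,12.5,0.4,0,0],[-1,12.5,0.4,0,0],[-1,12.5,0.4,0,0],[-1,12.5,0.4,0,0]]'; python3 -c "
from h import *
go((444,120.5,60),103)"
```

```text
time: 23.82
ee_pos: [440.7, 121.3, 137.8]
eef_rot: [-3.138, -0.001, 1.795]
contact_force: [1.7, 0.1, -1.4]
opening: 13.2
t 23.82 pos [440.7 121.3 137.8] ang 102.9 F [ 1.7  0.1 -1.4] open 13.2 q6 -0.2
ROW [-0.04   0.083  1.945] turn -0.03 alt 35.97 rows> 2.0
```

```bash
python3 -m crank '[[-1,-0.02,0.06,0.7,0],[-1,-0.02,0.06,1.4,0],[-1,-0.02,0.06,2,0],[-1,-0.02,0.06,2.5,0],[-1,-0.02,0.06,2.5,0],[-1,-0.02,0.06,2.5,0]]'; python3 -c "
from h import *
p=P('wrist');b=bot.camera('wrist')[:,:,::-1].copy();cv2.imwrite('pics/g15.png',b)
go((444,120.5,25),103)
# lit wood of the block, ahead of the die: unprojected at its top z=10
G=b.astype(int);m=(G[...,2]-G[...,0]>45)&(G[...,2]>G[...,1]+10)
ys,xs=np.where(m);W=unproj(p,np.c_[xs,ys],10);t=np.array([np.cos(np.radians(103)),np.sin(np.radians(103))]);n=np.array([t[1],-t[0]])
k=np.hypot(*(W-[444,120.5]).T)<50;D=W[k]-[444,120.5]
a=D@t;s=D@n;print('x max',np.percentile(a,99.5),'y',np.percentile(s[a>5],[0.5,99.5]))
r=cv2.minAreaRect(W[k].astype(np.float32));print(np.round(r[0]),r[1],r[2])"
```

```text
time: 24.32
ee_pos: [443.3, 119.3, 37.9]
eef_rot: [-3.136, -0.001, 1.796]
contact_force: [-0.4, -0.4, -0.3]
opening: 12.9
t 24.37 pos [445.  119.3  39.5] ang 102.9 F [-0.2 -0.8 -0.6] open 13.3 q6 -0.21
ROW [ 0.035 -0.017  0.363] turn -0.03 alt 35.97 rows> 1.0
x max 37.41408914582338 y [-36.09867642  31.95627878]
[450. 114.] (64.6241455078125, 81.1956787109375) 28.988412857055664
```

```bash
python3 -m crank '[[-1,0.03,0,0.1,0],[-1,0.03,0,0.2,0],[-1,0.03,0,0.3,0],[-1,0.03,0,0.38,0],[-1,0.03,0,0.38,0]]'
```

```text
time: 24.78
ee_pos: [445.7, 120.5, 24.9]
eef_rot: [3.141, 0.0, 1.795]
contact_force: [0.0, -0.7, -1.0]
opening: 12.6
```

```bash
python3 -m crank '[[-1,0,0,0.05,0],[-1,0,0,0.1,0],[-1,0,0,0.1,0],[-1,0,0,0.1,0]]'
```

```text
time: 25.12
ee_pos: [446.2, 120.6, 24.6]
eef_rot: [-3.139, 0.0, 1.796]
contact_force: [-15.7, -1.6, 33.4]
opening: 13.0
```

```bash
python3 -m crank '[[-1,0,0,-0.06,0],[-1,0,0,-0.06,0],[1,0,0,-0.06,0],[1,0,0,-0.06,0],[1,0,0,-0.06,0],[1,0,0,-0.06,0],[1,0,0,-1,0],[1,0,0,-2,0],[1,0,0,-3,0],[1,0,0,-4,0],[1,0,0,-4,0],[1,0,0,-4,0]]'; python3 -m crank '[[1,1.5,0,0,0],[1,1.5,0,0,0],[1,1.5,0,0,0],[1,1.5,0,0,0]]'; python3 -c "
from h import *
p=P('wrist');b=bot.camera('wrist')[:,:,::-1].copy();cv2.imwrite('pics/g16.png',b)
go((444,120.5,25),103)
ps=P('scene');s=bot.camera('scene')[:,:,::-1];d=bot.camera('side')[:,:,::-1]
def crop(I,q,c,w=24):
    x,y=proj(q,[(*c,20)])[0].astype(int);return cv2.resize(I[y-w:y+w,x-w:x+w],(200,200),interpolation=cv2.INTER_CUBIC)
H=[(375,278),(444,120.5),(531.5,380.5),(371.3,-290.3)]
A=np.hstack([crop(b,p,(444,120.5),60)]+[crop(s,ps,h) for h in (H[1],H[2])])
B=np.hstack([crop(d,P('side'),h) for h in (H[1],H[2],H[3])])
cv2.imwrite('pics/fin.png',np.vstack([A,B]))
for n in ['amber_jar']:
  for c in ('scene','side'): 
    for q in bot.boxes_of(n,c)[:1]: print(n,c,(np.array(q['box'])*[560,420,560,420]).round())
body(b,p,(444,120.5),z=22,rad=30)"
```

```text
time: 26.12
ee_pos: [447.3, 120.6, 183.6]
eef_rot: [3.136, 0.001, 1.796]
contact_force: [0.1, -0.4, -0.6]
opening: 85.2
time: 26.45
ee_pos: [430.7, 179.2, 178.8]
eef_rot: [-3.138, 0.0, 1.797]
contact_force: [0.1, -0.0, -0.2]
opening: 85.4
t 26.5 pos [431.2 178.7 179.1] ang 102.9 F [-0.1 -0.5  0.8] open 85.6 q6 -0.08
ROW [-1.491  0.     3.853] turn -0.02 alt 35.98 rows> 4.0
amber_jar side [284. 201.  17.  30.]
grey 890 [445.3 125. ] [45.5 38. ] 13.0 circ [array([445.1, 125.7]), np.float64(23.2)]
wood 1313 [439.5 134.9] [47.4 51.9] 71.9 circ [array([440.1, 137. ]), np.float64(26.1)]
```

View pics/fin.png

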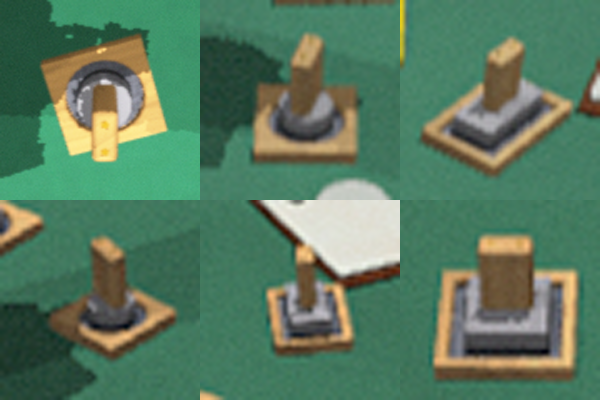

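```bash
python3 -c "
from bench import bot
print(bot.hand_in())"
```

```text
the job is handed in; nothing more can be done
None
```

I set all four dies in their matching holders, let go of them, and handed the job in at about 26.5 s of the 106 s allowed. No verdict was reported.

- **Small round, oblong and square:** the last pictures showed all three upright inside their recesses, with floor visible around each.
- **Large round:** I checked it only right after placing it, when it sat centred in its holder. I didn't look at it again at the end.
- **Jar and look-alikes:** I left the jar, the yellow holder and the red die alone. The side camera's box for the jar had not moved. The network returned nothing for the jar in the last scene picture, so that check is missing.

**What went wrong or disagreed:**
- **First grasp:** it closed on air above the bar. The fingertips turned out to be about 40 mm higher than the reported tool pose and the tool description imply. I opened, lowered the hand while watching the force, and used the corrected height from then on.
- **Small round placing:** it pressed with about 33 N, with about 16 N sideways, before I backed off and released. The picture afterwards showed it seated.
- **Final fit of the small round:** the automatic fit gave (445, 125) mm for the die, against (444, 120.5) mm for the holder. I put the gap down to grey felt mixed in with the steel. It is well within the 15 mm limit either way.

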